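# Fit the polariser and hold the stone cell in the polariscope's light path

### The arm

A 6-joint arm with a two-finger parallel gripper is mounted at the origin on a cart in front of the work surface, level with it; the furniture and walls round the work are solid. World frame = base frame: x ahead of the robot, y to its left, z up, the work surface at z = 0. Lengths are in m, angles in rad, forces in N, time in s.
With the tool pointing down it reaches from about 0.35 to 0.775 m from the base axis. Payload 7.3 kg.
Tool frame: the origin (TCP) lies at the very end of the fingers, on their centre line; the grasp point (between the pads) lies 19 mm behind it (robot.tcp_to_grasp is the z of the grasp point in the tool frame, in m); z points along the fingers, y is the line along which they close (so a half turn about z gives the same grasp; the last joint's range is limited). The gripper opens to 92 mm and grips with 3 to 60 N. Pads are 19 mm wide; open, the fingers measure 130 mm over their backs; the gripper's body (75 mm by 190 mm) begins 47 mm behind the grasp point.
Start: joints at [-1.368, 0.342, 1.524, -0, 1.275, -0.146], TCP at [0.179, -0.493, 0.202] pointing down, gripper open.
Joint ranges: [-2.53, 2.53], [-0.77, 2.02], [0.04, 2.7], [-1, 4.14], [0.28, 2.66], [-3.11, 3.11]. Speed limits (rad/s): [2.57, 2.57, 3.14, 3.14, 3.14, 3.14].

### API

Orientations are given as [roll, pitch, yaw] about the fixed x, y, z axes, in that order (R = Rz(yaw) Ry(pitch) Rx(roll)).
In Python, from cell import monitor, read_camera, get_calibration, job, robot gives the robot as it stands. The module is installed in compiled form; this text tells all that it offers.
- The arm moves only by the tool send_rows, never from a script. Its argument "targets" is a list of rows, each an object with "translation": the shift along the tool's x, y, z in cm, a list of three; "spin": the turn about the tool's z in degrees; "jaw": the opening, from 0 (shut) to 1 (fully open). A call has exactly 5 rows; each row is the pose to reach, as a shift and turn from the pose commanded when the call began, along the tool's axes at that moment; what a row does not reach only later rows make up. A row lasts 1/10 s, in which the tool goes at most 50 mm and 8.59 degrees, less where a joint would pass 70% of its speed; a pose out of reach is approached as far as the arm can. A call with a gripper value outside its range is refused whole. The fingers move at their own pace and stop on an object; "force" is the grip in N (left out, the last holds). Time passes only in rows, so rows that repeat a pose let the fingers close, or fill a call up. It gives the time, the measured TCP pose, the force, the opening and the grip force at its end, in the units of the state.
- monitor.observe(): the state, without advancing time (a new reading comes with each control period).
- read_camera(name): name is "side" or "top" or "wrist"; returns (picture, depth): 400x640x3 uint8, red, green, blue; 400x640 float32, m along the optical axis (not along the pixel's ray), 0 where there is no reading.
- get_calibration(name): a dict with "intrinsics" (3x3 intrinsics, pixels), "origin" and "orientation" of the camera in the world; the wrist camera has in their place "hand_eye" (4x4, takes a point from camera to tool coordinates, whose origin is the TCP and whose axes are the flange's). Camera axes: x right, y up, looking along -z (the intrinsics and any distortion apply to the point x, -y, -z); pixel columns grow to the right and rows downward; lengths in m; the calibration is good to about 2 mm. The wrist camera is an equidistant fisheye: a pixel r from the principal point sees the ray r / f radians off the axis. A picture is of the moment at which its call begins: read the wrist's pose just before it. get_calibration takes no time and is no camera call.
- job.hand_in(): hands the job in; it is judged then, once.
The state is a dict: "time": time; "qpos": joint angles; "qvel": joint speeds; "joint_efforts": joint torques, N m; "tool_pos": TCP position; "tool_rot": TCP orientation; "contact_force": force on the tool from outside, world axes, zero at the start; "torque": the same for the moment, N m; "opening": finger opening in m; "grip_force": force on a finger pad.
Only numpy, scipy, OpenCV 4.12 (cv2) and the standard library are available. Lean on these libraries where they do the work, as an engineer would, in place of code of your own. Each camera call takes 0.05 s, during which the arm holds its last target. There are 200 camera calls.

### The job

Get the stone ready for viewing: take the grey polariser (white tab) from the wooden rack, set it fully home in the polariscope's filter slot in front of the lamp and let go of it. Then take the square stone cell out of its stand by its two frosted sides only, never touching the clear panes, and hold it upright in the open gap, the stone centred on the light path and the clear panes square to the light. Finish while still holding it there, steady and touching nothing else, and leave the amber filter and everything else where it is.

Things in the scene. Friction and masses are not known exactly. Their poses are not given: they have to be found in the camera images.
- polariscope: Bench polariscope, fixed, grey, 310 x 84 mm; origin under its middle on the bench. Light path level along its x, at y = 0, 85 mm up. From +x: lamp housing (x +90 to +150 mm, top 110 mm), dark filter holder (x +56 to +80, 67 mm wide, top 107 mm), open gap (x -45 to +55, base 21 mm high), viewing tube with black ring (47 mm across, top 109 mm), eye cup.
- light_path (a point): The point on the light path in the open gap, 85 mm above the bench, where the stone must be held; its x axis runs along the light path (either way round is the same), z up.
- filter_slot (a point): Centre of the filter slot's floor, 60 mm above the bench, 68 mm from light_path towards the lamp; axes as the polariscope's. Slot open at the top, 12 mm wide along x, 54 mm along y; straight walls up to 41 mm above this floor, then a flared mouth 2 to 3 mm wider on each side, up to 47 mm above it.
- filter_rack: Wooden rack, fixed, 46 x 190 x 34 mm high, origin under its middle. It has two slots side by side along its own y axis, at y = -42 and +42 mm, each 10 mm (x) by 50 mm (y), 26 mm deep, their floors 8 mm above the bench.
- polariser: Polariser to be fitted, about 40 g: upright black frame 48 mm wide (own y), 8 mm thick (x), 50 mm high, dark grey film; on top in the middle a white tab 16 mm wide (y), 8 mm thick (x), 28 mm high. Origin: middle of the bottom edge, z up. It stands in one of the rack's slots. Fitted, its origin lies at filter_slot with its x along the light path, either way round.
- polariser_tab (a point): Middle of the polariser's white tab, 64 mm above the frame's bottom edge; axes as the polariser's.
- amber_filter: A filter of the same shape with amber film and an orange tab in the rack's other slot; to be left there.
- cell_stand: Grey plastic stand, fixed, 66 x 66 x 22 mm high, origin under its middle, with a square pocket 28 mm wide and 10 mm deep in the top in which the stone cell stands.
- stone_cell: Stone cell, about 70 g: upright glass cell 26 x 26 x 58 mm, black foot (lowest 12 mm), black stopper in the top, red stone fixed inside. Sides at own +y and -y are frosted white, 25 mm wide, 26 mm apart outside, up to the top: grip there. Sides at own +x and -x are clear. Origin: middle of the underside, z up; it starts in the stand's pocket 12 mm above the bench, yaw as the stand's.
- clear_panes: The two clear panes of the stone cell, at its own +x and -x sides, standing 0.5 mm proud of the frosted sides' edges; same origin and axes as the cell. The fingers must not touch them.
- stone (a point): The red stone in the cell, on its middle axis 24 mm above its underside; axes as the cell's.
- tweezers: Steel tweezers lying on the bench, 122 mm long; leave alone.
- eraser: White eraser 30 x 36 x 12 mm; leave alone.
- brass_insert: Small brass mould insert with two pins, 34 x 39 x 22 mm; leave alone.

How it is judged:
On the way, in this order (a step that is already met when the one before it is completed fails the run):
1. the polariser stands fully home in the filter slot and is let go (z of polariser in the frame of filter_slot between -0.003 and 0.003 m and horizontal distance between polariser and filter_slot below 0.005 m and angle between polariser's own z axis and vertical below 0.13 rad and angle between the x axis of polariser and the x axis of polariscope, either way round below 0.12 rad and contact force between the fingers and polariser below 0.1 N), for 0.2 s.
2. the stone cell is lifted clear of its stand in the fingers (height (world z) of stone_cell above 0.03 m and contact force between the fingers and stone_cell above 0.5 N and contact force between stone_cell and cell_stand below 0.1 N), for 0.2 s.
At the end, for the whole second after the job is handed in: Polariser home in the slot (3 mm in height, 5 mm sideways, square). Cell still gripped, at rest, touching only the fingers: stone within 7 mm of the light path in height and sideways, 20 mm along it; panes square and cell upright within 0.12 rad. Amber filter within 10 mm of its start (z of polariser in the frame of filter_slot between -0.003 and 0.003 m and horizontal distance between polariser and filter_slot below 0.005 m and angle between polariser's own z axis and vertical below 0.13 rad and angle between the x axis of each of polariser, stone_cell and the x axis of polariscope, either way round below 0.12 rad and x of stone in the frame of light_path between -0.02 and 0.02 m and y of stone in the frame of light_path between -0.007 and 0.007 m and z of stone in the frame of light_path between -0.007 and 0.007 m and angle between stone_cell's own z axis and vertical below 0.12 rad and linear speed of stone_cell below 0.02 m/s and contact force between the fingers and stone_cell above 0.5 N and contact force between each of stone_cell, the fingers and polariscope below 0.1 N and contact force between stone_cell and polariser below 0.1 N and distance of amber_filter from where it was at the start of the episode below 0.01 m); the arm keeps its last pose, push and grip.
It fails at once if the fingers touch a clear pane of the cell (contact force between the fingers and clear_panes above 0.3 N).
It fails at once if the stone cell is tipped over (angle between stone_cell's own z axis and vertical above 0.6 rad).
It fails at once if the amber filter or another bystander is moved from its place (distance of amber_filter from where it was at the start of the episode above 0.02 m or distance of any of tweezers, eraser, brass_insert from where it was at the start of the episode above 0.03 m).
It also fails if it takes over 54 s, if anything falls off the work surface, if the arm or the gripper's body presses on something with over 40 N, if the wrist force passes 120 N, or if a joint passes its speed limit or range.

## Working session

There is one attempt and no reset: what is moved stays moved. The work goes in short steps, Python scripts to look and compute and a tool call to move; the robot and the scene stay as the last step left them, time stands still between calls to the robot, and variables do not carry over. Pictures are saved under pics/ and viewed, at most 10 in all, crops included, and the job is handed in when it is done.

Besides the shell and the picture viewer there is one more tool, called after "Request:" as name(argument=value, ...) on one line, values as JSON. send_rows: Moves the arm, as the interface text tells. Its arguments: {"type":"object","properties":{"targets":{"type":"array"},"force":{"type":"number"}},"required":["targets"]}

```bash
mkdir -p pics
cat > h.py <<'E'
import numpy as np, cv2
from cell import monitor, read_camera, get_calibration, job, robot
from scipy.spatial.transform import Rotation as R
def snap(n):
    s=monitor.observe(); im,d=read_camera(n); np.savez(f'{n}.npz',im=im,d=d,p=s['tool_pos'],r=s['tool_rot']); cv2.imwrite(f'pics/{n}_{s["time"]:.2f}.png',im[...,::-1]); print(n,s['time']); return im,d
E
python3 - <<'E'
from h import *
for n in ['top','side']:
    snap(n); print(get_calibration(n))
print(get_calibration('wrist')); print(monitor.observe()); print(robot.tcp_to_grasp)
E
ls pics
```

```text
top 0.0
{'intrinsics': array([[416.91636503,   0.        , 313.62333559],
       [  0.        , 416.91636503, 196.86990754],
       [  0.        ,   0.        ,   1.        ]]), 'origin': array([ 0.38770258, -0.00163663,  1.25186216]), 'orientation': array([ 9.18584432e-02,  1.25862596e-03, -1.58050387e+00])}
side 0.05
{'intrinsics': array([[447.7880489 ,   0.        , 321.85280489],
       [  0.        , 447.7880489 , 195.13943604],
       [  0.        ,   0.        ,   1.        ]]), 'origin': array([0.4805949 , 1.34574376, 0.74499188]), 'orientation': array([ 1.11723941, -0.02087788, -3.10212525])}
{'intrinsics': array([[309.70691629,   0.        , 319.2684556 ],
       [  0.        , 309.70691629, 193.62085771],
       [  0.        ,   0.        ,   1.        ]]), 'hand_eye': array([[-1.23504170e-04,  9.61742819e-01,  2.73953891e-01,
         7.40894760e-02],
       [ 9.99999959e-01,  4.84021641e-05,  2.80900303e-04,
        -6.11818057e-05],
       [ 2.56893889e-04,  2.73953914e-01, -9.61742786e-01,
        -1.84387111e-01],
       [ 0.00000000e+00,  0.00000000e+00,  0.00000000e+00,
         1.00000000e+00]])}
{'time': 0.1, 'qpos': array([-1.36802261e+00,  3.42634101e-01,  1.52491237e+00,  2.34661084e-05,
        1.27541501e+00, -1.46025274e-01]), 'qvel': array([ 8.46019898e-04, -1.44821989e-03, -3.58307204e-03,  4.90306641e-04,
        5.09969048e-05,  7.21098251e-04]), 'joint_efforts': array([ 1.51098975e-03, -4.32004559e+01, -2.44694638e+01,  7.19193695e-02,
        5.25570440e-02, -5.85869043e-05]), 'tool_pos': array([ 0.17936403, -0.49298858,  0.20152751]), 'tool_rot': array([-3.14024166e+00, -2.21375199e-04,  3.48791993e-01]), 'contact_force': array([ 0.15440242,  0.06767257, -0.42239724]), 'torque': array([ 0.051187  , -0.05594231, -0.03158394]), 'grip_force': 0.0, 'opening': 0.09170737538988871}
-0.0188
side_0.05.png
top_0.00.png
```

View pics/top_0.00.png

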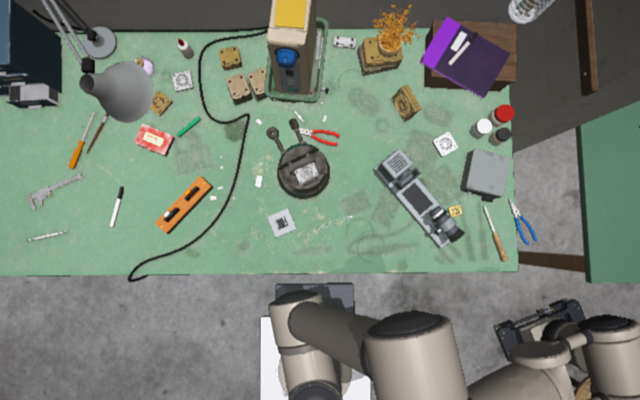

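View pics/side_0.05.png

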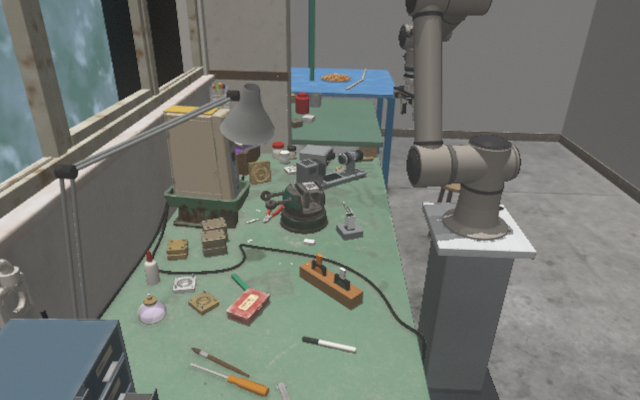

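The top view shows the rack at (184,205), the stand at (281,222) and the polariscope at (415,197), with the lamp at its upper left near (395,160). The side view shows an orange tab at (318,258) and a white tab at (343,275).

```bash
cat >> h.py <<'E'
def load(n): return np.load(f'{n}.npz')
def cam(n):
    c=get_calibration(n); return c['intrinsics'],np.array(c['origin']),R.from_euler('xyz',c['orientation']).as_matrix()
def ray(n,u,v):
    K,o,M=cam(n); return o,M@np.array([(u-K[0,2])/K[0,0],-(v-K[1,2])/K[1,1],-1])
def atz(n,u,v,z):
    o,d=ray(n,u,v); return o+d*(z-o[2])/d[2]
def cloud(n,u0,u1,v0,v1):
    f=load(n); K,o,M=cam(n); v,u=np.mgrid[v0:v1,u0:u1]; d=f['d'][v0:v1,u0:u1]
    P=np.stack([(u-K[0,2])/K[0,0]*d,-(v-K[1,2])/K[1,1]*d,-d],-1)@M.T+o
    return P,f['im'][v0:v1,u0:u1]
E
python3 - <<'E'
from h import *
t=load('top')['im'];s=load('side')['im']
rs=lambda im,u,v,w,h,W,H:cv2.resize(im[v:v+h,u:u+w],(W,H),interpolation=cv2.INTER_CUBIC)
a=np.hstack([rs(t,150,170,65,65,260,300)[:300],rs(t,262,200,40,46,260,300),rs(t,370,145,100,105,280,300)])
b=np.hstack([rs(s,295,250,70,58,260,300)[:300],rs(s,330,200,35,40,260,300),rs(s,285,140,100,60,280,300)])
cv2.imwrite('pics/comp.png',np.vstack([a,b])[...,::-1])
# depth: tall things
for nm,(u0,u1,v0,v1) in dict(rack=(150,215,170,235),stand=(262,302,200,246),pol=(370,470,145,250)).items():
    P,im=cloud('top',u0,u1,v0,v1); z=P[...,2]; print(nm,np.percentile(z,[1,5,25,50,75,90,95,99]).round(4))
    for lo,hi in dict(rack=[(.025,.042),(.07,.1)],stand=[(.015,.03),(.05,.09)],pol=[(.01,.03),(.1,.125)])[nm]:
        m=(z>lo)&(z<hi); Q=P[m][:,:2].astype(np.float32); r=cv2.minAreaRect(Q); print(lo,hi,m.sum(),'rect',np.round(r[0],4),np.round(r[1],4),round(r[2],1),'medz',np.median(P[m][:,2]).round(4))
E
```

```text
rack [-0.0058 -0.0039 -0.0013  0.001   0.0261  0.0351  0.0382  0.085 ]
0.025 0.042 878 rect [0.4837 0.3835] [0.049 0.19 ] 46.9 medz 0.0336
0.07 0.1 53 rect [0.4834 0.3828] [0.0082 0.1008] 46.4 medz 0.0844
stand [-0.0061 -0.0042 -0.0015  0.0008  0.0188  0.0235  0.0643  0.0719]
0.015 0.03 402 rect [0.4272 0.0949] [0.0661 0.066 ] 22.8 medz 0.0212
0.05 0.09 88 rect [0.4272 0.0945] [0.0257 0.0254] 22.6 medz 0.0693
pol [-0.006  -0.0041 -0.0012  0.0014  0.0197  0.1007  0.1073  0.1118]
0.01 0.03 1888 rect [ 0.5453 -0.3736] [0.31   0.2525] 38.9 medz 0.0193
0.1 0.125 1052 rect [ 0.4931 -0.3058] [0.2957 0.0707] 38.2 medz 0.1071
```

View pics/comp.png

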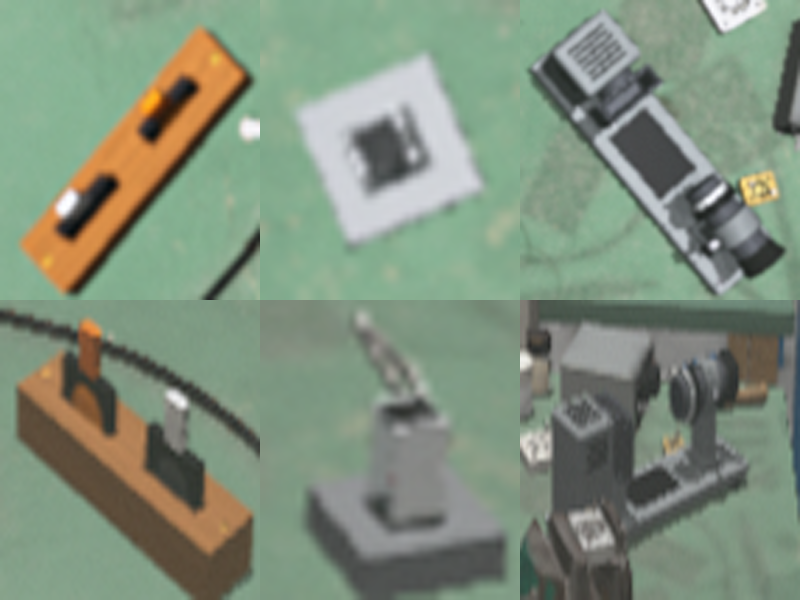

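Crops: the white tab is the rack's lower-left one in the top view (about (167,215)). The stone cell shows bright edges on its upper-right and lower-left sides, and the lamp is at the polariscope's upper-left end. Next come the exact poses.

Run:
```python
from h import *
P,im=cloud('top',360,480,140,255); z=P[...,2]
n,L,st,c=cv2.connectedComponentsWithStats((z>.012).astype(np.uint8))
k=1+np.argmax(st[1:,4]); Q=P[L==k]; r=cv2.minAreaRect(Q[:,:2].astype(np.float32)); print('polariscope',r)
b=cv2.boxPoints(r); e=[b[1]-b[0],b[2]-b[1]]; e=max(e,key=np.linalg.norm); e/=np.linalg.norm(e); e*=np.sign(e[1]); th=np.arctan2(e[1],e[0]); print('yaw',np.degrees(th))
C=np.array(r[0]); ax=np.array([np.cos(th),np.sin(th)]); ay=np.array([-ax[1],ax[0]])
q=(Q[:,:2]-C)@np.c_[ax,ay]
for x in np.arange(-.155,.16,.01):
    m=abs(q[:,0]-x)<.005
    zz=Q[m][:,2]; h=zz>zz.max()-.012
    print(round(x,3),zz.max().round(3),np.round([q[m][h][:,1].min(),q[m][h][:,1].max()],4),end=' | ')
print()
# side view check
Ps,_=cloud('side',285,385,135,200); zs=Ps[...,2]; qs=(Ps[...,:2]-C)@np.c_[ax,ay]
m=(zs>.1)&(zs<.125)&(abs(qs[...,0])<.16)&(abs(qs[...,1])<.06)
print('side top rng',qs[m].min(0),qs[m].max(0),np.median(zs[m]))
for nm,(w,lo,hi,tz) in dict(rack=((150,215,170,235),.02,.045,0),tabs=((150,215,170,235),.07,.1,0),stand=((262,302,200,246),.015,.03,0),cell=((262,302,200,246),.05,.09,0)).items():
    P,_=cloud('top',*w); z=P[...,2]; m=(z>lo)&(z<hi); r=cv2.minAreaRect(P[m][:,:2].astype(np.float32)); print(nm,r,cv2.boxPoints(r).round(4).tolist())
for nm,w,lo,hi in [('tabs',(295,365,250,308),.065,.11),('cell',(330,365,200,240),.06,.09)]:
    P,im=cloud('side',*w); z=P[...,2]; m=(z>lo)&(z<hi)
    print(nm,'side',m.sum()); 
    n,L,st,c=cv2.connectedComponentsWithStats(m.astype(np.uint8))
    for k in range(1,n):
        if st[k,4]>3: print(st[k,4],P[L==k].mean(0).round(4),P[L==k].max(0).round(4),P[L==k].min(0).round(4),im[L==k].mean(0))
P,im=cloud('top',150,215,170,235); n,L,st,c=cv2.connectedComponentsWithStats(((P[...,2]>.065)&(P[...,2]<.11)).astype(np.uint8))
for k in range(1,n): print('top tab',st[k,4],P[L==k].mean(0),P[L==k][:,2].max(),im[L==k].mean(0))
```

```text
polariscope ((0.40949809551239014, -0.20929142832756042), (0.3100760579109192, 0.34570401906967163), 40.1130256652832)
yaw 130.11302
-0.155 0.114 [-0.1483 -0.0557] | -0.145 0.115 [-0.1492  0.1439] | -0.135 0.114 [-0.1486  0.1464] | -0.125 0.115 [-0.1496  0.1449] | -0.115 0.115 [-0.1493  0.1454] | -0.105 0.114 [-0.1485 -0.0577] | -0.095 0.113 [-0.1477 -0.0597] | -0.085 0.094 [0.0918 0.1028] | Traceback (most recent call last):
  File "<stdin>", line 10, in <module>
    return umr_maximum(a, axis, None, out, keepdims, initial, where)
ValueError: zero-size array to reduction operation maximum which has no identity
```

```bash
cat > m.py <<'E'
from h import *
P,im=cloud('top',0,640,0,400); z=P[...,2]
mask=np.zeros(z.shape,np.uint8); cv2.fillPoly(mask,[np.array([[366,162],[396,140],[440,188],[470,225],[468,240],[444,252],[430,242]])],1)
Q=P[(mask>0)&(z>.012)&(z<.13)]; 
u=Q[:,:2].astype(np.float32)
# robust angle: minAreaRect of lamp+base, trim brass insert (beyond 50mm of axis)
ax=None
r=((0.49,-0.306),0,0); C=np.array(r[0]); th=np.radians(38.5)
for it in range(4):
    A=np.array([[np.cos(th),-np.sin(th)],[np.sin(th),np.cos(th)]]); q=(u-C)@A
    k=(abs(q[:,1])<.044)&(abs(q[:,0])<.17); r=cv2.minAreaRect(u[k]); b=cv2.boxPoints(r); e=max([b[1]-b[0],b[2]-b[1]],key=np.linalg.norm); e=e*np.sign(e[0]); th=np.arctan2(e[1],e[0]); C=np.array(r[0]); print(r,np.degrees(th))
A=np.array([[np.cos(th),-np.sin(th)],[np.sin(th),np.cos(th)]]); q=(u-C)@A
for x in np.arange(-.155,.16,.01):
    m=abs(q[:,0]-x)<.005
    if m.sum()<3: continue
    zz=Q[m][:,2]; h=zz>zz.max()-.012
    print(round(x,3),zz.max().round(3),np.round([q[m][h][:,1].min(),q[m][h][:,1].max(),q[m][:,1].min(),q[m][:,1].max()],4).tolist(),m.sum())
for nm,(w,lo,hi) in dict(rack=((150,215,170,235),.02,.045),tabs=((150,215,170,235),.07,.1),stand=((262,302,200,246),.015,.03),cell=((262,302,200,246),.05,.09)).items():
    p,_=cloud('top',*w); z=p[...,2]; m=(z>lo)&(z<hi); r=cv2.minAreaRect(p[m][:,:2].astype(np.float32)); print(nm,r,cv2.boxPoints(r).round(4).tolist())
for n_,w,lo,hi in [('side',(295,365,250,308),.065,.11),('side',(330,365,200,240),.055,.09),('top',(150,215,170,235),.065,.11)]:
    p,im=cloud(n_,*w); z=p[...,2]; n,L,st,c=cv2.connectedComponentsWithStats(((z>lo)&(z<hi)).astype(np.uint8))
    for k in range(1,n):
        if st[k,4]>3: print(n_,st[k,4],p[L==k].mean(0).round(4),p[L==k].max(0).round(4),p[L==k].min(0).round(4),im[L==k].mean(0).round())
E
python3 m.py
```

```text
((0.49201661348342896, -0.307697594165802), (0.3100278377532959, 0.08289317786693573), 38.94083023071289) 38.94083
((0.4926367402076721, -0.30846497416496277), (0.3100278377532959, 0.08486650884151459), 38.94083023071289) 38.94083
((0.492946058511734, -0.3088477849960327), (0.3100278377532959, 0.0858508050441742), 38.94083023071289) 38.940834
((0.492946058511734, -0.3088477849960327), (0.3100278377532959, 0.0858508050441742), 38.94083023071289) 38.940834
-0.155 0.024 [0.0083, 0.0418, 0.0083, 0.0418] 18
-0.145 0.11 [-0.0164, 0.0191, -0.0408, 0.0429] 79
-0.135 0.109 [-0.0189, 0.017, -0.0407, 0.0425] 113
-0.125 0.107 [-0.0165, 0.0178, -0.0412, 0.042] 102
-0.115 0.107 [-0.0144, 0.0169, -0.0696, 0.0421] 80
-0.105 0.115 [-0.0147, 0.0174, -0.0733, 0.0417] 95
-0.095 0.114 [-0.0163, 0.0179, -0.0678, 0.0421] 130
-0.085 0.112 [-0.018, 0.0198, -0.0732, 0.0417] 124
-0.075 0.109 [-0.0169, 0.0186, -0.023, 0.0424] 89
-0.065 0.111 [-0.0162, 0.0212, -0.041, 0.0416] 111
-0.055 0.111 [-0.0181, 0.0165, -0.0429, 0.0422] 117
-0.045 0.105 [-0.0126, 0.0177, -0.0419, 0.0419] 137
-0.035 0.026 [-0.0407, 0.0428,
[... 1878 characters left out ...]
0.025742338970303535, 0.025356944650411606), 22.648841857910156) [[0.41040000319480896, 0.10130000114440918], [0.420199990272522, 0.0778999999165535], [0.4438999891281128, 0.08780000358819962], [0.4341999888420105, 0.1111999973654747]]
side 48 [0.5145 0.3588 0.0783] [0.5215 0.3659 0.0881] [0.5076 0.3505 0.065 ] [140.  91.  57.]
side 54 [0.4537 0.4165 0.0783] [0.4605 0.424  0.0895] [0.4454 0.4083 0.0656] [145. 146. 140.]
side 72 [0.4284 0.1015 0.0665] [0.4425 0.1172 0.0738] [0.4136 0.08   0.0556] [120. 123. 121.]
top 29 [0.514 0.353 0.081] [0.5218 0.3613 0.0886] [0.5067 0.3457 0.0676] [196. 123.  33.]
top 29 [0.4524 0.4111 0.081 ] [0.4599 0.419  0.0893] [0.4456 0.4044 0.0655] [193. 187. 187.]
```

```bash
cat >> h.py <<'E'
def plan(wps,start=None):
    """wps: list of (x,y,z,yawdeg); prints per-call shift (cm, tool axes) and spin"""
    s=monitor.observe(); p,r=(np.array(s['tool_pos']),np.array(s['tool_rot'])) if start is None else start
    M=R.from_euler('xyz',r); print('t',round(s['time'],2),'at',p.round(4),np.degrees(r).round(2),'open',s['opening'],'grip',s['grip_force'],'F',np.round(s['contact_force'],1))
    for w in wps:
        sp=np.degrees(M.as_euler('xyz')[2])-w[3]; sp=(sp+180)%360-180
        t=M.inv().apply(np.array(w[:3])-p)*100; print(w,'->',t.round(2),'spin',round(sp,1),'rows',np.ceil(max(np.linalg.norm(t)/5,abs(sp)/8.59)))
        p=np.array(w[:3]); M=R.from_euler('xyz',[np.pi,0,np.radians(w[3])])
E
python3 - <<'E'
from h import *
plan([(.36,-.33,.24,45),(.42,-.1,.26,80),(.40,.095,.26,105),(.44,.30,.22,136.9),(.453,.412,.14,136.9)])
P,im=cloud('top',270,340,110,200); print('turntable max z',np.percentile(P[...,2],99))
E
```

```text
t 0.1 at [ 0.1794 -0.493   0.2015] [-1.7992e+02 -1.0000e-02  1.9980e+01] open 0.09170737538988871 grip 0.0 F [ 0.2  0.1 -0.4]
(0.36, -0.33, 0.24, 45) -> [22.55 -9.15 -3.83] spin -25.0 rows 5.0
(0.42, -0.1, 0.26, 80) -> [ 20.51 -12.02  -2.  ] spin -35.0 rows 5.0
(0.4, 0.095, 0.26, 105) -> [18.86 -5.36 -0.  ] spin -25.0 rows 4.0
(0.44, 0.3, 0.22, 136.9) -> [18.77  9.17  4.  ] spin -31.9 rows 5.0
(0.453, 0.412, 0.14, 136.9) -> [6.7  9.07 8.  ] spin 0.0 rows 3.0
turntable max z 0.13727261156163859
```

Request:
send_rows(targets=[{"translation": [4.5,-1.8,-0.8],"spin": -5,"jaw": 1},{"translation": [9,-3.6,-1.6],"spin": -10,"jaw": 1},{"translation": [13.5,-5.4,-2.4],"spin": -15,"jaw": 1},{"translation": [18,-7.2,-3.2],"spin": -20,"jaw": 1},{"translation": [22.5,-9,-4],"spin": -25,"jaw": 1}])

```text
time: 0.6
tool_pos: [0.3611, -0.3303, 0.2422]
tool_rot: [-3.141, 0.0, 0.788]
contact_force: [0.2, -0.1, 0.3]
opening: 0.0921
grip_force: 0.0
```

Request:
send_rows(targets=[{"translation": [4.1,-2.4,-0.4],"spin": -7,"jaw": 1},{"translation": [8.2,-4.8,-0.8],"spin": -14,"jaw": 1},{"translation": [12.3,-7.2,-1.2],"spin": -21,"jaw": 1},{"translation": [16.4,-9.6,-1.6],"spin": -28,"jaw": 1},{"translation": [20.5,-12,-2],"spin": -35,"jaw": 1}])

```text
time: 1.1
tool_pos: [0.4202, -0.1002, 0.2621]
tool_rot: [-3.141, -0.0, 1.401]
contact_force: [1.0, 0.2, -0.3]
opening: 0.0918
grip_force: 0.0
```

Request:
send_rows(targets=[{"translation": [4,-1.1,0],"spin": -5,"jaw": 1},{"translation": [8,-2.2,0],"spin": -10,"jaw": 1},{"translation": [12,-3.3,0],"spin": -15,"jaw": 1},{"translation": [16,-4.4,0],"spin": -20,"jaw": 1},{"translation": [19,-5.4,0],"spin": -25,"jaw": 1}])

```text
time: 1.6
tool_pos: [0.3994, 0.0964, 0.2619]
tool_rot: [-3.141, -0.0, 1.837]
contact_force: [-0.6, 0.9, 0.2]
opening: 0.092
grip_force: 0.0
```

```bash
python3 - <<'E'
from h import *
snap('wrist')
plan([(.44,.30,.22,136.9),(.453,.412,.14,136.9)])
E
ls pics
```

```text
wrist 1.6
t 1.65 at [0.3986 0.0996 0.2619] [-1.7999e+02 -1.7000e-01  1.0560e+02] open 0.09163879731023422 grip 0.0 F [-1.5  2.4 -0.7]
(0.44, 0.3, 0.22, 136.9) -> [18.18  9.38  4.25] spin -31.3 rows 5.0
(0.453, 0.412, 0.14, 136.9) -> [6.7  9.07 8.  ] spin 0.0 rows 3.0
comp.png
side_0.05.png
top_0.00.png
wrist_1.60.png
```

View pics/wrist_1.60.png

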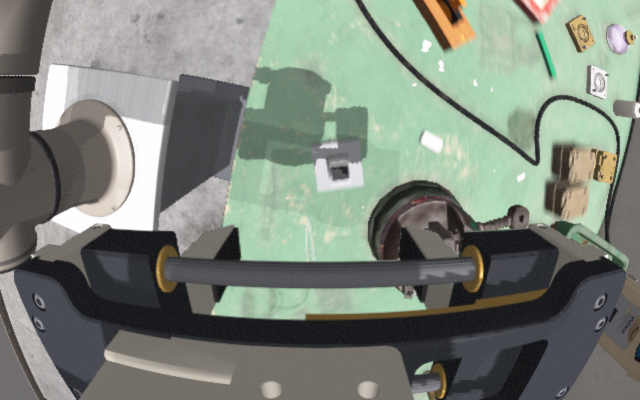

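Request:
send_rows(targets=[{"translation": [3.7,1.9,0.8],"spin": -6.4,"jaw": 0.8},{"translation": [7.4,3.8,1.7],"spin": -12.8,"jaw": 0.6},{"translation": [11.1,5.6,2.5],"spin": -19,"jaw": 0.5},{"translation": [14.8,7.4,3.4],"spin": -25.5,"jaw": 0.5},{"translation": [18.4,9.3,4.2],"spin": -31.7,"jaw": 0.5}])

```text
time: 2.15
tool_pos: [0.4423, 0.2976, 0.2193]
tool_rot: [-3.141, -0.0, 2.39]
contact_force: [0.8, -1.4, 0.1]
opening: 0.0563
grip_force: 0.0
```

Request:
send_rows(targets=[{"translation": [2.2,3,2.5],"spin": 0,"jaw": 0.5},{"translation": [4.4,6,5],"spin": 0,"jaw": 0.5},{"translation": [6.7,9,8],"spin": 0,"jaw": 0.5},{"translation": [6.7,9,8],"spin": 0,"jaw": 0.5},{"translation": [6.7,9,8],"spin": 0,"jaw": 0.5}])

```text
time: 2.65
tool_pos: [0.4547, 0.4074, 0.1384]
tool_rot: [-3.138, -0.0, 2.387]
contact_force: [-0.1, -0.3, 0.4]
opening: 0.0455
grip_force: 0.0
```

```bash
cp wrist.npz wrist_stand.npz
python3 - <<'E'
from h import *
snap('wrist')
plan([(.453,.412,.14,136.9),(.453,.412,.062,136.9)])
E
ls pics
```

```text
wrist 2.65
t 2.7 at [0.4555 0.4071 0.14  ] [-1.7995e+02  2.0000e-02  1.3669e+02] open 0.04580967127706372 grip 0.0 F [0.5 0.4 0.1]
(0.453, 0.412, 0.14, 136.9) -> [ 0.52  0.18 -0.  ] spin -0.2 rows 1.0
(0.453, 0.412, 0.062, 136.9) -> [-0.  -0.   7.8] spin 0.0 rows 2.0
comp.png
side_0.05.png
top_0.00.png
wrist_1.60.png
wrist_2.65.png
```

The wrist view from above shows the stand at (338,168), with the cell seen from the robot side, and the fingers at (205,270) and (440,260).

```bash
cat >> h.py <<'E'
def wcloud(file='wrist'):
    f=load(file); c=get_calibration('wrist'); K=c['intrinsics']; H=np.array(c['hand_eye']); v,u=np.mgrid[0:400,0:640]
    x=(u-K[0,2])/K[0,0]; y=(v-K[1,2])/K[1,1]; r=np.hypot(x,y)+1e-9; s=np.where(r<1.5,np.tan(np.minimum(r,1.5))/r,0)
    d=f['d']; P=np.stack([x*s*d,-y*s*d,-d],-1); P=P@H[:3,:3].T+H[:3,3]
    return P@R.from_euler('xyz',f['r']).as_matrix().T+f['p'],f['im']
E
python3 - <<'E'
from h import *
P,im=wcloud(); z=P[...,2]
near=(abs(P[...,0]-.453)<.1)&(abs(P[...,1]-.412)<.1)
m=near&(z>.07)&(z<.1)
n,L,st,c=cv2.connectedComponentsWithStats(m.astype(np.uint8))
for k in range(1,n):
    if st[k,4]>15: q=P[L==k]; print(st[k],q.mean(0).round(4),cv2.minAreaRect(q[:,:2].astype(np.float32)),im[L==k].mean(0).round())
cv2.imwrite('pics/w1.png',cv2.resize(im[0:260,180:520],None,fx=2,fy=2)[...,::-1])
E
```

```text
[317 181  10  24 236] [0.4505 0.4139 0.0862] ((0.45154663920402527, 0.4130830466747284), (0.00744618009775877, 0.016268031671643257), 47.14957046508789) [190. 184. 179.]
[317 288   9   5  45] [0.5164 0.3517 0.0879] ((0.5163702368736267, 0.3516954779624939), (0.007228772155940533, 0.0051692333072423935), 46.798030853271484) [245. 169.  69.]
```

View pics/w1.png

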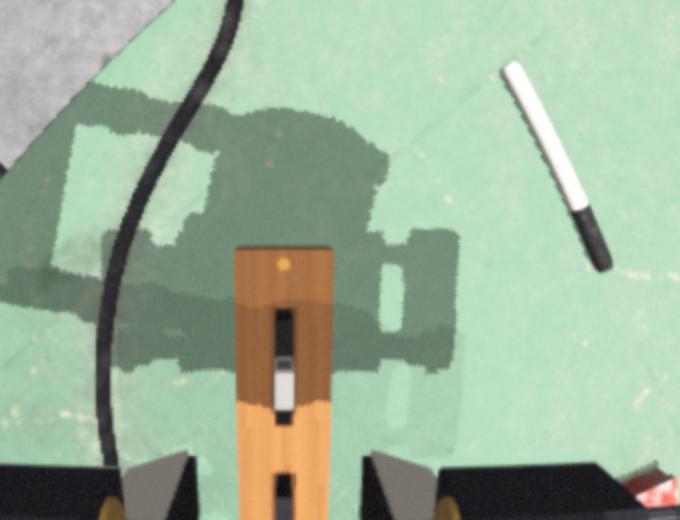

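The wrist view shows the white tab at crop (285,385), i.e. full-frame (322,192), centred between the fingers. The amber tab is farther back at the bottom.

Request:
send_rows(targets=[{"translation": [0.7,0.2,1.5],"spin": -0.4,"jaw": 0.5},{"translation": [0.7,0.2,3.5],"spin": -0.4,"jaw": 0.5},{"translation": [0.7,0.2,5.5],"spin": -0.4,"jaw": 0.5},{"translation": [0.7,0.2,7.0],"spin": -0.4,"jaw": 0.5},{"translation": [0.7,0.2,7.7],"spin": -0.4,"jaw": 0.5}])

```text
time: 3.2
tool_pos: [0.4522, 0.4126, 0.0635]
tool_rot: [3.141, 0.0, 2.391]
contact_force: [-0.6, 0.6, 1.0]
opening: 0.0459
grip_force: 0.0
```

Request:
send_rows(targets=[{"translation": [0,0,0],"spin": 0,"jaw": 0.5},{"translation": [0,0,0],"spin": 0,"jaw": 0.2},{"translation": [0,0,0],"spin": 0,"jaw": 0},{"translation": [0,0,0],"spin": 0,"jaw": 0},{"translation": [0,0,0],"spin": 0,"jaw": 0}], force=12)

```text
time: 3.7
tool_pos: [0.4519, 0.414, 0.0636]
tool_rot: [3.141, 0.0, 2.393]
contact_force: [0.5, 0.0, -0.1]
opening: 0.0186
grip_force: 0.0
```

Request:
send_rows(targets=[{"translation": [0,0,0],"spin": 0,"jaw": 0},{"translation": [0,0,0],"spin": 0,"jaw": 0},{"translation": [0,0,0],"spin": 0,"jaw": 0},{"translation": [0,0,0],"spin": 0,"jaw": 0},{"translation": [0,0,0],"spin": 0,"jaw": 0}])

```text
time: 4.2
tool_pos: [0.4517, 0.4138, 0.063]
tool_rot: [-3.142, 0.0, 2.393]
contact_force: [0.9, 0.9, 0.9]
opening: 0.0007
grip_force: 0.0
```

Run:
```python
from h import *
a,_=snap('wrist'); b,d=snap('side')
cv2.imwrite('pics/miss.png',np.vstack([cv2.resize(a[60:320,140:500],(720,300)),cv2.resize(b[220:320,280:400],(720,300))])[...,::-1])
plan([])
```

```text
wrist 4.2
side 4.25
t 4.3 at [0.4517 0.4138 0.063 ] [-179.99    0.    137.08] open 0.0003440927102853357 grip 0.0 F [ 0.9 -0.5 -0.1]
```

View pics/miss.png

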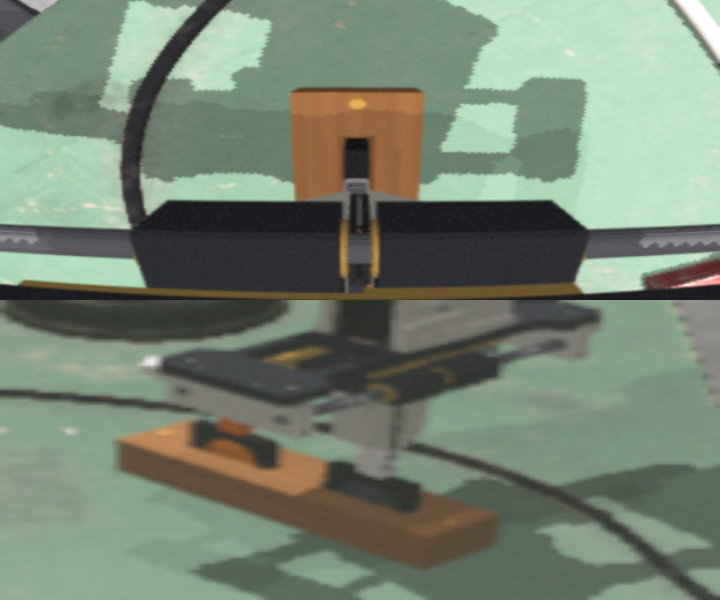

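The fingers look closed on the tab (side crop (375,462)), but opening and grip force both read about zero. I'll lift a little and compare.

Request:
send_rows(targets=[{"translation": [0,0,-0.4],"spin": 0,"jaw": 0},{"translation": [0,0,-0.8],"spin": 0,"jaw": 0},{"translation": [0,0,-1.2],"spin": 0,"jaw": 0},{"translation": [0,0,-1.6],"spin": 0,"jaw": 0},{"translation": [0,0,-2],"spin": 0,"jaw": 0}], force=20)

```text
time: 4.8
tool_pos: [0.4518, 0.4139, 0.0836]
tool_rot: [3.141, 0.0, 2.393]
contact_force: [-0.2, 0.5, 0.7]
opening: 0.0004
grip_force: 0.0
```

Run:
```python
from h import *
a,_=snap('wrist'); b,d=snap('side')
cv2.imwrite('pics/lift.png',np.vstack([cv2.resize(a[60:320,140:500],(720,300)),cv2.resize(b[220:320,280:400],(720,300))])[...,::-1])
plan([])
```

```text
wrist 4.8
side 4.85
t 4.9 at [0.4521 0.4141 0.0839] [1.7993e+02 2.0000e-02 1.3708e+02] open 0.0005439953951548058 grip 0.0 F [-0.1 -0.3 -0. ]
```

View pics/lift.png

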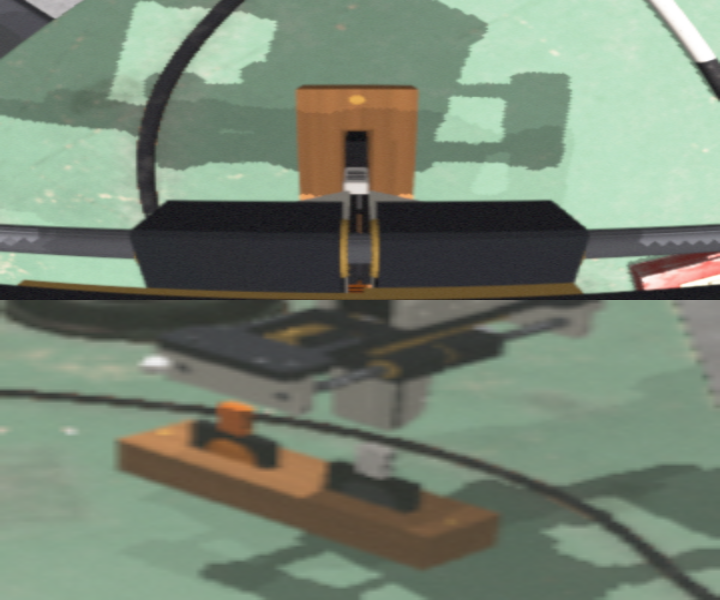

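Lift view: the tab stayed in the rack (side crop (375,457)). It lies ahead of the fingers in tool +x in the wrist view, so the grasp missed. I'll measure where the fingertips really are.

Run:
```python
from h import *
P,im=cloud('side',280,400,220,320)
# finger region in crop: x 330..425 /6, y 370..430-300 /3
f=P[(385-300)//3:(425-300)//3, 345//6:420//6].reshape(-1,3); print('finger px',np.percentile(f,[5,50,95],axis=0).round(4))
t=P[(445-300)//3:(475-300)//3, 362//6:390//6].reshape(-1,3); print('tab px',np.percentile(t,[5,50,95],axis=0).round(4))
m=(abs(P[...,0]-.45)<.06)&(abs(P[...,1]-.41)<.06)&(P[...,2]>.04)
for lo in np.arange(.06,.16,.01):
    k=m&(P[...,2]>lo)&(P[...,2]<lo+.01); 
    if k.sum(): print(lo.round(2),k.sum(),P[k].min(0).round(4),P[k].max(0).round(4))
Q,im=wcloud(); f=load('wrist'); M=R.from_euler('xyz',f['r']).as_matrix(); T=(Q-f['p'])@M
k=(abs(T[...,0])<.05)&(abs(T[...,1])<.05)&(T[...,2]>-.06)&(T[...,2]<.03)&(load('wrist')['d']>0)
for lo in np.arange(-.06,.03,.01):
    j=k&(T[...,2]>lo)&(T[...,2]<lo+.01)
    if j.sum(): print('tool z',lo.round(2),j.sum(),T[j].min(0).round(4),T[j].max(0).round(4),im[j].mean(0).round())
```

```text
finger px [[0.4377 0.4128 0.1191]
 [0.4529 0.4276 0.1389]
 [0.4672 0.436  0.1601]]
tab px [[0.447  0.4075 0.0646]
 [0.4526 0.4161 0.0774]
 [0.4578 0.4221 0.0861]]
0.06 26 [0.4396 0.3573 0.0601] [0.5078 0.4348 0.0693]
0.07 25 [0.4474 0.3572 0.07  ] [0.5079 0.4227 0.0797]
0.08 26 [0.4453 0.3582 0.0806] [0.5081 0.4215 0.0897]
0.1 1 [0.4464 0.4198 0.1089] [0.4464 0.4198 0.1089]
0.11 20 [0.4368 0.4104 0.1117] [0.4691 0.4305 0.1195]
0.12 43 [0.4347 0.4091 0.1202] [0.4719 0.4342 0.13  ]
0.13 55 [0.4349 0.4067 0.1301] [0.4722 0.437  0.1397]
0.14 53 [0.4354 0.409  0.1403] [0.4725 0.4363 0.1498]
0.15 35 [0.4334 0.4068 0.1505] [0.4678 0.4377 0.1599]
tool z -0.06 146 [ 0.0088 -0.0038 -0.0599] [ 0.0119  0.0038 -0.0501] [59. 52. 47.]
tool z -0.05 140 [ 0.0088 -0.004  -0.0499] [ 0.0117  0.004  -0.0401] [67. 64. 62.]
tool z -0.04 296 [ 0.0088 -0.0144 -0.04  ] [ 0.0118  0.015  -0.0302] [102.  96.  90.]
tool z -0.03 45 [ 0.009 -0.006 -0.03 ] [ 0.0113  0.0065 -0.0262] [103.  98.  93.]
tool z -0.01 156 [ 0.0007 -0.005  -0.0058] [ 0.0075  0.0032 -0.0006] [192. 184. 178.]
tool z 0.0 72 [ 0.0053 -0.0051  0.0001] [0.008  0.0033 0.01  ] [95. 89. 86.]
tool z 0.01 54 [ 0.0056 -0.0048  0.0103] [0.0079 0.0034 0.0192] [105.  99.  96.]
tool z 0.02 297 [ 0.0066 -0.0049  0.0204] [0.0233 0.0035 0.0299] [45. 40. 40.]
```

Run:
```python
from h import *
Q,im=wcloud('wrist_stand'); f=load('wrist_stand'); M=R.from_euler('xyz',f['r']).as_matrix(); T=(Q-f['p'])@M
k=(abs(T[...,0])<.06)&(abs(T[...,1])<.08)&(T[...,2]>-.12)&(T[...,2]<.03)
for lo in np.arange(-.1,.03,.01):
    j=k&(T[...,2]>lo)&(T[...,2]<lo+.01)
    if j.sum(): print('tool z',lo.round(2),j.sum(),T[j].min(0).round(4),T[j].max(0).round(4),im[j].mean(0).round())
Q,im=wcloud('wrist'); T=Q
f=load('wrist');T=(Q-f['p'])@R.from_euler('xyz',f['r']).as_matrix()
j=(abs(T[...,0])<.06)&(abs(T[...,1])<.02)&(T[...,2]>-.2)&(T[...,2]<-.022)
print(T[j][:,2].max())
```

```text
tool z -0.1 1591 [-0.032  -0.0799 -0.1   ] [ 0.0371  0.08   -0.09  ] [67. 66. 64.]
tool z -0.09 590 [-0.0103 -0.049  -0.09  ] [ 0.0117  0.049  -0.08  ] [105. 102.  95.]
tool z -0.08 585 [-0.0114 -0.0487 -0.08  ] [ 0.0045  0.0491 -0.0701] [81. 80. 75.]
tool z -0.07 670 [-0.0096 -0.0638 -0.0699] [ 0.0119  0.0645 -0.06  ] [92. 89. 84.]
tool z -0.06 779 [-0.01   -0.0632 -0.06  ] [ 0.012   0.0638 -0.05  ] [90. 87. 82.]
tool z -0.05 724 [-0.0031 -0.0627 -0.05  ] [ 0.012   0.0627 -0.0401] [79. 77. 73.]
tool z -0.04 631 [-0.0089 -0.0618 -0.04  ] [ 0.0118  0.0624 -0.0302] [65. 63. 60.]
tool z -0.03 163 [-0.0098 -0.0516 -0.03  ] [ 0.0113  0.0522 -0.0257] [65. 68. 63.]
-0.02621381657107887
```

The fingers really end 26 mm short of the reported TCP. Wrist and side depth agree on this, and the start of the gripper body is shifted by the same amount. I'll correct for it and go down 4.8 cm.

Request:
send_rows(targets=[{"translation": [0,-0.1,0],"spin": 0,"jaw": 0.5},{"translation": [0,-0.1,0],"spin": 0,"jaw": 0.5},{"translation": [0,-0.1,0],"spin": 0,"jaw": 0.5},{"translation": [0,-0.1,0],"spin": 0,"jaw": 0.5},{"translation": [0,-0.1,0],"spin": 0,"jaw": 0.5}])

```text
time: 5.4
tool_pos: [0.451, 0.4131, 0.0829]
tool_rot: [-3.141, 0.0, 2.393]
contact_force: [0.1, 0.4, -0.4]
opening: 0.0358
grip_force: 0.0
```

Request:
send_rows(targets=[{"translation": [0,0,1],"spin": 0,"jaw": 0.5},{"translation": [0,0,2],"spin": 0,"jaw": 0.5},{"translation": [0,0,3],"spin": 0,"jaw": 0.5},{"translation": [0,0,4],"spin": 0,"jaw": 0.5},{"translation": [0,0,4.8],"spin": 0,"jaw": 0.5}])

```text
time: 5.9
tool_pos: [0.4506, 0.4128, 0.0336]
tool_rot: [-3.14, -0.0, 2.393]
contact_force: [-0.3, 0.0, -0.1]
opening: 0.046
grip_force: 0.0
```

Request:
send_rows(targets=[{"translation": [0,0,0],"spin": 0,"jaw": 0.5},{"translation": [0,0,0],"spin": 0,"jaw": 0},{"translation": [0,0,0],"spin": 0,"jaw": 0},{"translation": [0,0,0],"spin": 0,"jaw": 0},{"translation": [0,0,0],"spin": 0,"jaw": 0}], force=15)

```text
time: 6.4
tool_pos: [0.4512, 0.4133, 0.0355]
tool_rot: [3.141, 0.0, 2.393]
contact_force: [-0.7, 0.3, 0.2]
opening: 0.0186
grip_force: 0.0
```

Request:
send_rows(targets=[{"translation": [0,0,0],"spin": 0,"jaw": 0},{"translation": [0,0,0],"spin": 0,"jaw": 0},{"translation": [0,0,0],"spin": 0,"jaw": 0},{"translation": [0,0,0],"spin": 0,"jaw": 0},{"translation": [0,0,0],"spin": 0,"jaw": 0}])

```text
time: 6.9
tool_pos: [0.4512, 0.4132, 0.0353]
tool_rot: [3.141, 0.0, 2.393]
contact_force: [-0.3, 0.1, 2.9]
opening: 0.0075
grip_force: 15.0
```

Request:
send_rows(targets=[{"translation": [0,0,-1.5],"spin": 0,"jaw": 0},{"translation": [0,0,-4],"spin": 0,"jaw": 0},{"translation": [0,0,-8],"spin": 0,"jaw": 0},{"translation": [0,0,-12],"spin": 0,"jaw": 0},{"translation": [0,0,-16],"spin": 0,"jaw": 0}])

```text
time: 7.4
tool_pos: [0.4507, 0.4129, 0.1963]
tool_rot: [-3.141, -0.0, 2.393]
contact_force: [0.7, 0.3, -1.0]
opening: 0.0075
grip_force: 15.0
```

Run:
```python
from h import *
plan([(.46,.22,.23,134.9),(.50,.03,.24,132.9),(.53,-.15,.24,130.9),(.577,-.305,.20,128.9)])
```

```text
t 7.4 at [0.4507 0.4129 0.1963] [-1.7995e+02 -1.0000e-02  1.3708e+02] open 0.007462724116120289 grip 14.999751895666122 F [ 0.7  0.3 -1. ]
(0.46, 0.22, 0.23, 134.9) -> [-13.82 -13.5   -3.36] spin 2.2 rows 4.0
(0.5, 0.03, 0.24, 132.9) -> [-16.28 -10.58  -1.  ] spin 2.0 rows 4.0
(0.53, -0.15, 0.24, 130.9) -> [-15.23 -10.06  -0.  ] spin 2.0 rows 4.0
(0.577, -0.305, 0.2, 128.9) -> [-14.79  -6.6    4.  ] spin 2.0 rows 4.0
```

Request:
send_rows(targets=[{"translation": [-2.8,-2.7,-0.7],"spin": 0.4,"jaw": 0},{"translation": [-5.5,-5.4,-1.3],"spin": 0.9,"jaw": 0},{"translation": [-8.3,-8.1,-2],"spin": 1.3,"jaw": 0},{"translation": [-11,-10.8,-2.7],"spin": 1.8,"jaw": 0},{"translation": [-13.8,-13.5,-3.4],"spin": 2.2,"jaw": 0}])

```text
time: 7.9
tool_pos: [0.4598, 0.2188, 0.2292]
tool_rot: [-3.141, -0.0, 2.354]
contact_force: [0.2, -0.3, -0.8]
opening: 0.0079
grip_force: 15.0
```

Request:
send_rows(targets=[{"translation": [-3.3,-2.1,-0.2],"spin": 0.4,"jaw": 0},{"translation": [-6.5,-4.2,-0.4],"spin": 0.8,"jaw": 0},{"translation": [-9.8,-6.4,-0.6],"spin": 1.2,"jaw": 0},{"translation": [-13,-8.5,-0.8],"spin": 1.6,"jaw": 0},{"translation": [-16.3,-10.6,-1],"spin": 2,"jaw": 0}])

```text
time: 8.4
tool_pos: [0.5, 0.0285, 0.2391]
tool_rot: [-3.141, -0.0, 2.319]
contact_force: [1.0, 0.6, -0.6]
opening: 0.0078
grip_force: 15.0
```

Request:
send_rows(targets=[{"translation": [-3,-2,0],"spin": 0.4,"jaw": 0},{"translation": [-6,-4,0],"spin": 0.8,"jaw": 0},{"translation": [-9,-6,0],"spin": 1.2,"jaw": 0},{"translation": [-12,-8,0],"spin": 1.6,"jaw": 0},{"translation": [-15.2,-10,0],"spin": 2,"jaw": 0}])

```text
time: 8.9
tool_pos: [0.5301, -0.1508, 0.2389]
tool_rot: [-3.141, -0.0, 2.284]
contact_force: [1.4, 0.0, 0.1]
opening: 0.0075
grip_force: 15.0
```

Request:
send_rows(targets=[{"translation": [-3.8,-1.7,1],"spin": 0.5,"jaw": 0},{"translation": [-7.5,-3.4,2],"spin": 1,"jaw": 0},{"translation": [-11,-5,3],"spin": 1.5,"jaw": 0},{"translation": [-14.8,-6.6,4],"spin": 2,"jaw": 0},{"translation": [-14.8,-6.6,4],"spin": 2,"jaw": 0}])

```text
time: 9.4
tool_pos: [0.5765, -0.3088, 0.1955]
tool_rot: [-3.139, -0.003, 2.245]
contact_force: [-0.4, 0.6, -1.0]
opening: 0.0077
grip_force: 15.0
```

Run:
```python
from h import *
plan([]); snap('wrist'); P,im=wcloud(); z=P[...,2]; d=load('wrist')['d']
C=np.array([.4927,-.3084]); th=np.radians(38.94); A=np.array([[np.cos(th),-np.sin(th)],[np.sin(th),np.cos(th)]]); q=(P[...,:2]-C)@A
T=(P-load('wrist')['p'])@R.from_euler('xyz',load('wrist')['r']).as_matrix()
near=(d>0)&(abs(q[...,0]-.068)<.016)&(abs(q[...,1])<.06)
top=near&(z>.1)&(z<.116); print('holder top',top.sum(),q[top].min(0),q[top].max(0),np.median(z[top]))
for lo in np.arange(.05,.115,.01):
    k=near&(z>lo)&(z<lo+.01); 
    if k.sum(): print(lo.round(2),k.sum(),np.percentile(q[k],[2,50,98],axis=0).round(4).tolist())
# coarse image of q-plane heights
g=np.full((34,30),np.nan)
cv2.imwrite('pics/w2.png',cv2.resize(im[0:260,160:500],None,fx=2.2,fy=2.2)[...,::-1])
```

```text
t 9.4 at [ 0.5765 -0.3088  0.1955] [-1.7987e+02 -1.7000e-01  1.2863e+02] open 0.007704174787076952 grip 14.999611973762512 F [-0.4  0.6 -1. ]
wrist 9.4
holder top 1416 [ 0.05549097 -0.03366787] [0.08390477 0.0335418 ] 0.10726065996336898
0.05 3 [[0.0661, 0.0078], [0.0691, 0.0157], [0.0731, 0.0256]]
0.06 657 [[0.0618, -0.0267], [0.0679, -0.0007], [0.0732, 0.0261]]
0.07 36 [[0.0625, -0.0276], [0.0723, -0.0265], [0.0739, 0.0102]]
0.08 44 [[0.0628, -0.0273], [0.0734, -0.0193], [0.0831, 0.0257]]
0.09 93 [[0.0544, -0.0296], [0.0705, -0.0168], [0.0834, 0.0302]]
0.1 1404 [[0.0562, -0.0324], [0.0729, 0.0005], [0.0835, 0.0325]]
0.11 12 [[0.0565, -0.0317], [0.0583, 0.0021], [0.0779, 0.0282]]
```

View pics/w2.png

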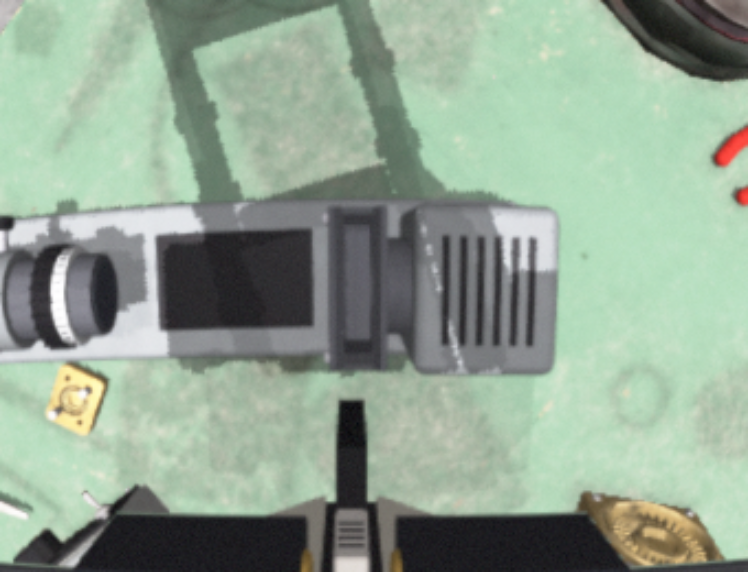

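The held polariser sits in the fingers (frame top at crop (350,430)). The slot (crop (358,285)) is straight ahead and almost parallel to it.

Run:
```python
from h import *
P,im=wcloud(); z=P[...,2]; f=load('wrist'); M=R.from_euler('xyz',f['r']).as_matrix()
C=np.array([.4927,-.3084]); th=np.radians(38.94); A=np.array([[np.cos(th),-np.sin(th)],[np.sin(th),np.cos(th)]]); q=(P[...,:2]-C)@A
T=(P-f['p'])@M
k=(abs(q[...,0]-.068)<.012)&(abs(q[...,1])<.04)&(z>.055)&(z<.066); r=cv2.minAreaRect(P[k][:,:2].astype(np.float32)); print('slot floor',r,np.median(z[k]))
h=(abs(q[...,0]-.068)<.0115)&(abs(q[...,1])<.04)&(z>.102)&(z<.112); print('holder',cv2.minAreaRect(P[h][:,:2].astype(np.float32)))
g=(abs(T[...,1])<.012)&(T[...,0]>.008)&(T[...,0]<.04)&(T[...,2]<.03)&(T[...,2]>-.04)
for lo in np.arange(-.04,.03,.01):
    j=g&(T[...,2]>lo)&(T[...,2]<lo+.01); print(lo.round(2),j.sum(),T[j].min(0).round(4) if j.any() else '',T[j].max(0).round(4) if j.any() else '')
j=g&(T[...,0]>.012)&(T[...,2]<-.015)&(T[...,2]>-.03)&(im.sum(-1)<150); pts=T[j]; r2=cv2.minAreaRect(pts[:,:2].astype(np.float32)); print('frame top in tool',r2,np.median(pts[:,2]))
print('tool x dir angle',np.degrees(f['r'][2]))
slope=[ (x.round(4),np.median(pts[abs(pts[:,0]-x)<.002][:,1]).round(4)) for x in np.arange(.012,.026,.003) if (abs(pts[:,0]-x)<.002).any()]; print(slope)
```

```text
slot floor ((0.5451774001121521, -0.26586318016052246), (0.011396673507988453, 0.05390702188014984), 38.569862365722656) 0.06178847823338554
holder ((0.545596718788147, -0.2657240629196167), (0.022753646597266197, 0.06712359189987183), 39.29642105102539)
-0.04 222 [ 0.0081 -0.0119 -0.0398] [ 0.0118  0.0118 -0.0302]
-0.03 480 [ 0.008  -0.0103 -0.0299] [ 0.0236  0.0113 -0.0204]
-0.02 68 [ 0.0226 -0.0041 -0.02  ] [ 0.0237  0.0041 -0.01  ]
-0.01 62 [ 0.0226 -0.0041 -0.0099] [ 0.0234  0.0042 -0.    ]
0.0 50 [ 0.0226 -0.0032  0.0004] [0.0236 0.0039 0.0096]
0.01 50 [ 0.0226 -0.0033  0.0101] [0.0236 0.0041 0.0199]
0.02 17 [ 0.0228 -0.0034  0.0201] [0.0237 0.0041 0.0244]
0.03 0  
frame top in tool ((0.017785806208848953, 0.0002620061859488487), (0.011563633568584919, 0.006189045030623674), 0.3150506913661957) -0.02438948634308427
tool x dir angle 128.62864155102443
[(np.float64(0.012), np.float64(0.0003)), (np.float64(0.015), np.float64(0.0)), (np.float64(0.018), np.float64(0.0006)), (np.float64(0.021), np.float64(0.0)), (np.float64(0.024), np.float64(0.0003))]
```

Run:
```python
from h import *
plan([(.5453,-.2655,.175,128.9)])
```

```text
t 9.45 at [ 0.5765 -0.3064  0.1965] [-179.93   -0.19  128.71] open 0.008056883157896743 grip 14.999817609786987 F [-0.5 -0.1 -0.9]
(0.5453, -0.2655, 0.175, 128.9) -> [5.13 0.13 2.17] spin -0.2 rows 2.0
```

Request:
send_rows(targets=[{"translation": [2.5,0.1,1],"spin": -0.2,"jaw": 0},{"translation": [5,0.1,2],"spin": -0.2,"jaw": 0},{"translation": [5,0.1,2.1],"spin": -0.2,"jaw": 0},{"translation": [5,0.1,2.1],"spin": -0.2,"jaw": 0},{"translation": [5,0.1,2.1],"spin": -0.2,"jaw": 0}])

```text
time: 9.95
tool_pos: [0.5474, -0.2651, 0.1792]
tool_rot: [3.141, 0.002, 2.253]
contact_force: [1.4, 0.0, -0.9]
opening: 0.0077
grip_force: 15.0
```

Run:
```python
from h import *
snap('wrist')
plan([(.5453,-.2657,.15,128.9),(.5453,-.2657,.0865,128.9)])
P,im=wcloud(); f=load('wrist'); C=np.array([.4927,-.3084]); th=np.radians(38.94); A=np.array([[np.cos(th),-np.sin(th)],[np.sin(th),np.cos(th)]]); q=(P[...,:2]-C)@A; z=P[...,2]
for nm,lo,hi in [('holder top',.103,.112),('polariser',.115,.17)]:
    k=(abs(q[...,0]-.068)<(.0115 if nm[0]=='h' else .008))&(q[...,1]>.012)&(q[...,1]<.05)&(z>lo)&(z<hi); print(nm,k.sum(),np.percentile(q[k],[1,50,99],axis=0).round(4).tolist())
```

```text
wrist 9.95
t 10.0 at [ 0.5474 -0.2653  0.179 ] [1.7997e+02 1.1000e-01 1.2910e+02] open 0.00822944671233062 grip 14.999862760305405 F [ 0.5 -1.3  0.6]
(0.5453, -0.2657, 0.15, 128.9) -> [ 0.11 -0.19  2.9 ] spin 0.2 rows 1.0
(0.5453, -0.2657, 0.0865, 128.9) -> [ 0.   -0.    6.35] spin -0.0 rows 2.0
holder top 411 [[0.0571, 0.0122], [0.0698, 0.0261], [0.0791, 0.0338]]
polariser 69 [[0.0663, 0.0217], [0.0704, 0.0223], [0.0739, 0.0228]]
```

Request:
send_rows(targets=[{"translation": [0.1,-0.2,1],"spin": 0.2,"jaw": 0},{"translation": [0.1,-0.2,2],"spin": 0.2,"jaw": 0},{"translation": [0.1,-0.2,2.6],"spin": 0.2,"jaw": 0},{"translation": [0.1,-0.2,2.6],"spin": 0.2,"jaw": 0},{"translation": [0.1,-0.2,2.6],"spin": 0.2,"jaw": 0}])

```text
time: 10.5
tool_pos: [0.5444, -0.2655, 0.1518]
tool_rot: [-3.141, -0.0, 2.249]
contact_force: [0.2, -0.8, -0.5]
opening: 0.0081
grip_force: 15.0
```

Run:
```python
from h import *
plan([(.5453,-.2657,.0865,128.9)])
```

```text
t 10.5 at [ 0.5444 -0.2655  0.1518] [-1.7999e+02 -2.0000e-02  1.2888e+02] open 0.008148847531702938 grip 14.9998739361763 F [ 0.2 -0.8 -0.5]
(0.5453, -0.2657, 0.0865, 128.9) -> [-0.07  0.06  6.53] spin -0.0 rows 2.0
```

Request:
send_rows(targets=[{"translation": [0,0.1,1],"spin": 0,"jaw": 0},{"translation": [0,0.1,2],"spin": 0,"jaw": 0},{"translation": [0,0.1,3],"spin": 0,"jaw": 0},{"translation": [0,0.1,4],"spin": 0,"jaw": 0},{"translation": [0,0.1,4.5],"spin": 0,"jaw": 0}])

```text
time: 11.0
tool_pos: [0.5446, -0.2645, 0.1055]
tool_rot: [-3.141, -0.002, 2.249]
contact_force: [0.9, 0.0, -0.5]
opening: 0.0078
grip_force: 15.0
```

Run:
```python
from h import *
plan([(.5453,-.2657,.0865,128.9)])
```

```text
t 11.0 at [ 0.5446 -0.2645  0.1055] [-1.7996e+02 -1.1000e-01  1.2888e+02] open 0.007824856109874467 grip 14.999872148036957 F [ 0.9  0.  -0.5]
(0.5453, -0.2657, 0.0865, 128.9) -> [-0.14 -0.02  1.9 ] spin -0.0 rows 1.0
```

Inside the slot with no contact force. Next I lower it to the floor.

Request:
send_rows(targets=[{"translation": [-0.1,0,0.6],"spin": 0,"jaw": 0},{"translation": [-0.1,0,1.2],"spin": 0,"jaw": 0},{"translation": [-0.1,0,1.7],"spin": 0,"jaw": 0},{"translation": [-0.1,0,1.9],"spin": 0,"jaw": 0},{"translation": [-0.1,0,1.9],"spin": 0,"jaw": 0}])

```text
time: 11.5
tool_pos: [0.5457, -0.2656, 0.0878]
tool_rot: [-3.141, -0.0, 2.249]
contact_force: [-0.1, -0.1, -0.3]
opening: 0.008
grip_force: 15.0
```

Run:
```python
from h import *
plan([(.5453,-.2657,.0865,128.9)])
```

```text
t 11.5 at [ 0.5457 -0.2656  0.0878] [-1.7999e+02 -2.0000e-02  1.2888e+02] open 0.008030096116134495 grip 14.999998658895493 F [-0.1 -0.1 -0.3]
(0.5453, -0.2657, 0.0865, 128.9) -> [ 0.02 -0.04  0.13] spin -0.0 rows 1.0
```

Request:
send_rows(targets=[{"translation": [0,0,0.1],"spin": 0,"jaw": 0},{"translation": [0,0,0.2],"spin": 0,"jaw": 0},{"translation": [0,0,0.2],"spin": 0,"jaw": 0},{"translation": [0,0,0.2],"spin": 0,"jaw": 0},{"translation": [0,0,0.2],"spin": 0,"jaw": 0}])

```text
time: 12.0
tool_pos: [0.5462, -0.2658, 0.0873]
tool_rot: [3.141, 0.002, 2.249]
contact_force: [-2.0, 0.4, 5.9]
opening: 0.0081
grip_force: 15.0
```

Run:
```python
from h import *
plan([])
```

```text
t 12.0 at [ 0.5462 -0.2658  0.0873] [1.7998e+02 9.0000e-02 1.2889e+02] open 0.00810616064278805 grip 15.001001805067062 F [-2.   0.4  5.9]
```

Request:
send_rows(targets=[{"translation": [0,0,0],"spin": 0,"jaw": 0.15},{"translation": [0,0,0],"spin": 0,"jaw": 0.3},{"translation": [0,0,0],"spin": 0,"jaw": 0.35},{"translation": [0,0,0],"spin": 0,"jaw": 0.35},{"translation": [0,0,0],"spin": 0,"jaw": 0.35}])

```text
time: 12.5
tool_pos: [0.5458, -0.2656, 0.086]
tool_rot: [-3.141, -0.0, 2.249]
contact_force: [-0.2, -0.3, 0.8]
opening: 0.032
grip_force: 0.0
```

Request:
send_rows(targets=[{"translation": [0,0,-1.5],"spin": 0,"jaw": 0.35},{"translation": [0,0,-3],"spin": 0,"jaw": 0.35},{"translation": [0,0,-6],"spin": 0,"jaw": 0.35},{"translation": [0,0,-9],"spin": 0,"jaw": 0.35},{"translation": [-6,0,-12],"spin": 0,"jaw": 0.35}])

```text
time: 13.0
tool_pos: [0.5718, -0.2968, 0.2002]
tool_rot: [-3.141, -0.004, 2.252]
contact_force: [1.0, -1.2, 0.8]
opening: 0.0323
grip_force: 0.0
```

Run:
```python
from h import *
snap('wrist'); P,im=wcloud(); z=P[...,2]
C=np.array([.4927,-.3084]); th=np.radians(38.94); A=np.array([[np.cos(th),-np.sin(th)],[np.sin(th),np.cos(th)]]); q=(P[...,:2]-C)@A
m=(abs(q[...,0]-.068)<.02)&(abs(q[...,1])<.03)
for nm,lo,hi in [('tab',.12,.16),('frametop',.1085,.115)]:
    k=m&(z>lo)&(z<hi)&((im.sum(-1)<130) if nm!='tab' else True); print(nm,k.sum(),cv2.minAreaRect(q[k].astype(np.float32)) if k.sum()>4 else '',np.percentile(z[k],[2,50,90,98]).round(4))
plan([(.50,-.10,.24,90),(.44,.02,.24,55),(.40,.085,.22,22.8)])
```

```text
wrist 13.0
tab 229 ((0.06887628883123398, -0.0008308300748467445), (0.015560468658804893, 0.0081334188580513), 89.8936996459961) [0.1225 0.1395 0.1404 0.1411]
frametop 10 ((0.068877212703228, 0.014407511800527573), (0.0027761529199779034, 0.005134765058755875), 63.88644790649414) [0.1111 0.1119 0.1127 0.1132]
t 13.05 at [ 0.5789 -0.3064  0.2047] [179.85   0.74 128.85] open 0.0317641605445578 grip 0.0 F [ 0.8 -3.9  4.2]
(0.5, -0.1, 0.24, 90) -> [20.98  6.81 -3.78] spin 38.9 rows 5.0
(0.44, 0.02, 0.24, 55) -> [12. -6. -0.] spin 35.0 rows 5.0
(0.4, 0.085, 0.22, 22.8) -> [ 3.03 -7.    2.  ] spin 32.2 rows 4.0
```

The tab is at the slot centre (q 0.0689, -0.0008), with its top at 139.5 mm. Given the +1.5 mm camera bias that is home. Now the cell.

Request:
send_rows(targets=[{"translation": [4.2,1.4,-0.8],"spin": 7.8,"jaw": 0.55},{"translation": [8.4,2.7,-1.6],"spin": 15.6,"jaw": 0.55},{"translation": [12.6,4.1,-2.4],"spin": 23.4,"jaw": 0.55},{"translation": [16.8,5.4,-3.2],"spin": 31.2,"jaw": 0.55},{"translation": [21,6.8,-3.8],"spin": 39,"jaw": 0.55}])

```text
time: 13.55
tool_pos: [0.4943, -0.093, 0.2368]
tool_rot: [3.141, 0.0, 1.563]
contact_force: [0.3, 0.3, 1.0]
opening: 0.0498
grip_force: 0.0
```

Request:
send_rows(targets=[{"translation": [2.4,-1.2,0],"spin": 7,"jaw": 0.55},{"translation": [4.8,-2.4,0],"spin": 14,"jaw": 0.55},{"translation": [7.2,-3.6,0],"spin": 21,"jaw": 0.55},{"translation": [9.6,-4.8,0],"spin": 28,"jaw": 0.55},{"translation": [12,-6,0],"spin": 35,"jaw": 0.55}])

```text
time: 14.05
tool_pos: [0.4347, 0.0267, 0.2364]
tool_rot: [3.141, -0.0, 0.953]
contact_force: [-0.8, -0.8, -0.1]
opening: 0.0505
grip_force: 0.0
```

Request:
send_rows(targets=[{"translation": [0.6,-1.6,0.5],"spin": 8,"jaw": 0.55},{"translation": [1.2,-3.2,1],"spin": 16,"jaw": 0.55},{"translation": [1.8,-4.8,1.5],"spin": 24,"jaw": 0.55},{"translation": [1.8,-7.2,2],"spin": 32,"jaw": 0.55},{"translation": [1.8,-7.2,2],"spin": 32,"jaw": 0.55}])

```text
time: 14.55
tool_pos: [0.3846, 0.083, 0.2159]
tool_rot: [-3.141, 0.002, 0.399]
contact_force: [-0.2, 0.5, 0.3]
opening: 0.0504
grip_force: 0.0
```

```bash
cat > c.py <<'E'
from h import *
P,im=wcloud(); z=P[...,2]; f=load('wrist')
m=(abs(P[...,0]-.427)<.06)&(abs(P[...,1]-.0945)<.06)&(f['d']>0)
for nm,lo,hi in [('stand',.017,.027),('cell',.06,.078)]:
    n,L,st,c=cv2.connectedComponentsWithStats((m&(z>lo)&(z<hi)).astype(np.uint8)); k=L==1+np.argmax(st[1:,4]); r=cv2.minAreaRect(P[k][:,:2].astype(np.float32)); print(nm,k.sum(),r,np.median(z[k]),st[1+np.argmax(st[1:,4])])
E
python3 - <<'E'
from h import *
plan([(.385,.077,.22,22.8)]); im,_=snap('wrist')
exec(open('c.py').read())
cv2.imwrite('pics/w3.png',cv2.resize(im[80:260,220:420],None,fx=4,fy=3.3)[:600,:800,::-1])
E
```

```text
t 14.55 at [0.3846 0.083  0.2159] [-1.7995e+02  1.0000e-01  2.2860e+01] open 0.05043870426679892 grip 0.0 F [-0.2  0.5  0.3]
(0.385, 0.077, 0.22, 22.8) -> [-0.2   0.57 -0.41] spin 0.1 rows 1.0
wrist 14.55
stand 2247 ((0.42648810148239136, 0.09496578574180603), (0.0652397945523262, 0.06598840653896332), 22.857479095458984) 0.023739726161603553 [ 297  106   55   54 2247]
cell 575 ((0.426622599363327, 0.0944536030292511), (0.024875102564692497, 0.025512823835015297), 22.831924438476562) 0.07171352948767659 [313 125  25  24 575]
```

View pics/w3.png

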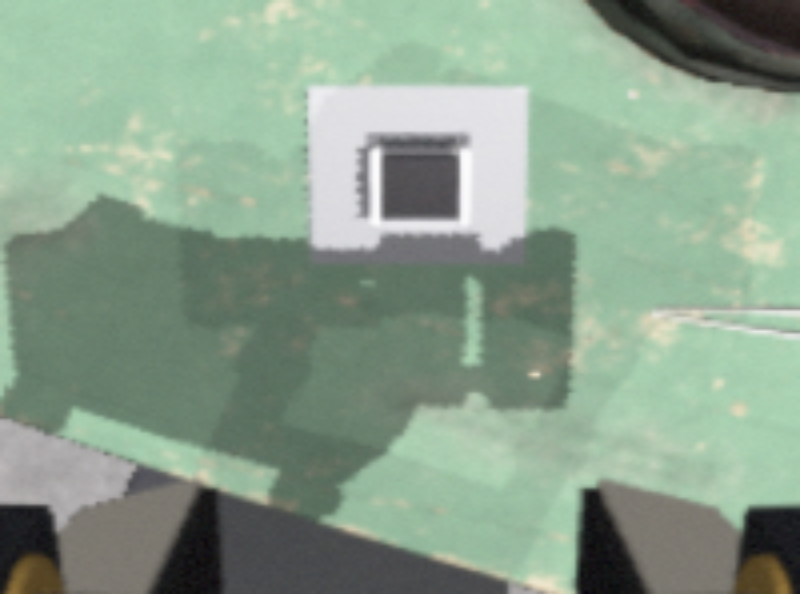

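The wrist view shows the cell top at crop (420,185). The white frosted edges are to its left and right, in line with the finger closing direction, so yaw 22.8 is right. The fingers are free on both sides.

Run:
```python
from h import *
plan([(.4269,.0945,.10,22.83)])
```

```text
t 14.6 at [0.3862 0.0823 0.2164] [179.98  -0.    23.1 ] open 0.05054556635377078 grip 0.0 F [ 0.3 -0.4 -0.8]
(0.4269, 0.0945, 0.1, 22.83) -> [ 4.22  0.47 11.64] spin 0.3 rows 3.0
```

Request:
send_rows(targets=[{"translation": [1.5,0.2,3],"spin": 0.3,"jaw": 0.55},{"translation": [3,0.5,6],"spin": 0.3,"jaw": 0.55},{"translation": [4.2,0.5,9],"spin": 0.3,"jaw": 0.55},{"translation": [4.2,0.5,11.6],"spin": 0.3,"jaw": 0.55},{"translation": [4.2,0.5,11.6],"spin": 0.3,"jaw": 0.55}])

```text
time: 15.1
tool_pos: [0.4263, 0.093, 0.0978]
tool_rot: [-3.14, 0.006, 0.396]
contact_force: [-0.8, 0.4, -0.2]
opening: 0.0507
grip_force: 0.0
```

Run:
```python
from h import *
snap('wrist'); exec(open('c.py').read())
T=(P-f['p'])@R.from_euler('xyz',f['r']).as_matrix()
k=(abs(abs(T[...,1])-.035)<.012)&(T[...,2]<-.025)&(T[...,2]>-.04)&(abs(T[...,0])<.03); print('fingers tool',np.percentile(T[k],[1,99],axis=0))
plan([(.4268,.0945,.014,22.83)])
```

```text
wrist 15.1
stand 3872 ((0.4267216920852661, 0.09511011838912964), (0.06604292243719101, 0.06610569357872009), 22.533742904663086) 0.02369588256458833 [ 279  154   78   74 3872]
cell 1383 ((0.4267195165157318, 0.09512221813201904), (0.026573410257697105, 0.02624758891761303), 22.73484230041504) 0.07154757467492587 [ 299  189   37   39 1383]
fingers tool [[-0.00718068 -0.03944331 -0.03990658]
 [ 0.01172664  0.03933345 -0.0265426 ]]
t 15.15 at [0.4272 0.0931 0.0996] [-1.7996e+02  1.6000e-01  2.2680e+01] open 0.05011454605065189 grip 0.0 F [-0.  -0.5 -0.1]
(0.4268, 0.0945, 0.014, 22.83) -> [ 0.04 -0.14  8.56] spin -0.1 rows 2.0
```

Request:
send_rows(targets=[{"translation": [0,-0.2,2],"spin": 0,"jaw": 0.55},{"translation": [0,-0.2,4],"spin": 0,"jaw": 0.55},{"translation": [0,-0.2,6],"spin": 0,"jaw": 0.55},{"translation": [0,-0.2,7.5],"spin": 0,"jaw": 0.55},{"translation": [0,-0.2,8.5],"spin": 0,"jaw": 0.55}])

```text
time: 15.65
tool_pos: [0.428, 0.0953, 0.0161]
tool_rot: [3.141, -0.002, 0.395]
contact_force: [0.6, -0.1, 0.6]
opening: 0.0504
grip_force: 0.0
```

Request:
send_rows(targets=[{"translation": [0,0,0],"spin": 0,"jaw": 0.55},{"translation": [0,0,0],"spin": 0,"jaw": 0.5},{"translation": [0,0,0],"spin": 0,"jaw": 0.45},{"translation": [0,0,0],"spin": 0,"jaw": 0.45},{"translation": [0,0,0],"spin": 0,"jaw": 0.45}])

```text
time: 16.15
tool_pos: [0.4269, 0.0956, 0.0159]
tool_rot: [3.141, -0.001, 0.394]
contact_force: [-0.1, 0.1, -0.1]
opening: 0.0417
grip_force: 0.0
```

Run:
```python
from h import *
plan([(.4268,.0947,.014,22.83)]); snap('wrist'); exec(open('c.py').read())
T=(P-f['p'])@R.from_euler('xyz',f['r']).as_matrix()
k=(z>.066)&(z<.078)&(abs(T[...,0])<.02)&(abs(T[...,1])<.0145); print('cell top in tool',np.percentile(T[k],[1,50,99],axis=0).round(4).tolist())
```

```text
t 16.15 at [0.4269 0.0956 0.0159] [ 1.7998e+02 -5.0000e-02  2.2600e+01] open 0.04165403592032699 grip 0.0 F [-0.1  0.1 -0.1]
(0.4268, 0.0947, 0.014, 22.83) -> [-0.05  0.08  0.19] spin -0.2 rows 1.0
wrist 16.15
stand 5467 ((0.43240395188331604, 0.09759785234928131), (0.05388981103897095, 0.06663412600755692), 22.726398468017578) 0.02367880896656751 [ 264  177  112   84 5467]
cell 1276 ((0.4348049759864807, 0.09841912239789963), (0.009129473939538002, 0.026037903502583504), 24.05967903137207) 0.07104810619166357 [ 293  236   56   25 1276]
cell top in tool [[-0.014, -0.0123, -0.057], [0.0084, 0.0003, -0.0554], [0.0125, 0.0131, -0.0504]]
```

Request:
send_rows(targets=[{"translation": [-0.05,0.1,0.2],"spin": -0.2,"jaw": 0.45},{"translation": [-0.05,0.1,0.2],"spin": -0.2,"jaw": 0.4},{"translation": [-0.05,0.1,0.2],"spin": -0.2,"jaw": 0.35},{"translation": [-0.05,0.1,0.2],"spin": -0.2,"jaw": 0.3},{"translation": [-0.05,0.1,0.2],"spin": -0.2,"jaw": 0.25}], force=12)

```text
time: 16.7
tool_pos: [0.4265, 0.0945, 0.0134]
tool_rot: [3.142, 0.0, 0.398]
contact_force: [0.4, -0.2, -0.0]
opening: 0.0257
grip_force: 12.0
```

Request:
send_rows(targets=[{"translation": [0,0,0],"spin": 0,"jaw": 0.2},{"translation": [0,0,0],"spin": 0,"jaw": 0.2},{"translation": [0,0,0],"spin": 0,"jaw": 0.2},{"translation": [0,0,0],"spin": 0,"jaw": 0.2},{"translation": [0,0,0],"spin": 0,"jaw": 0.2}])

```text
time: 17.2
tool_pos: [0.4265, 0.0944, 0.0134]
tool_rot: [3.142, 0.0, 0.398]
contact_force: [0.3, -0.6, 0.2]
opening: 0.0258
grip_force: 12.0
```

Run:
```python
from h import *
plan([])
```

```text
t 17.2 at [0.4265 0.0944 0.0134] [1.800e+02 1.000e-02 2.279e+01] open 0.025783249920086588 grip 11.99955090880394 F [ 0.3 -0.6  0.2]
```

Request:
send_rows(targets=[{"translation": [0,0,-1],"spin": 0,"jaw": 0.2},{"translation": [0,0,-3],"spin": 0,"jaw": 0.2},{"translation": [0,0,-7],"spin": 0,"jaw": 0.2},{"translation": [0,0,-11],"spin": 0,"jaw": 0.2},{"translation": [0,0,-15],"spin": 0,"jaw": 0.2}])

```text
time: 17.7
tool_pos: [0.4261, 0.0944, 0.1657]
tool_rot: [3.141, -0.0, 0.398]
contact_force: [1.3, 0.8, -0.4]
opening: 0.0255
grip_force: 12.0
```

Request:
send_rows(targets=[{"translation": [0,0,-16],"spin": 0,"jaw": 0.2},{"translation": [0,0,-17],"spin": 0,"jaw": 0.2},{"translation": [0,0,-17],"spin": 0,"jaw": 0.2},{"translation": [0,0,-17],"spin": 0,"jaw": 0.2},{"translation": [0,0,-17],"spin": 0,"jaw": 0.2}])

```text
time: 18.2
tool_pos: [0.4274, 0.0945, 0.3373]
tool_rot: [3.139, -0.007, 0.398]
contact_force: [0.2, 0.7, -1.1]
opening: 0.0258
grip_force: 12.0
```

Run:
```python
from h import *
plan([(.43,-.03,.24,27),(.455,-.18,.22,33),(.4926,-.3085,.19,38.9)])
```

```text
t 18.2 at [0.4274 0.0945 0.3373] [179.84  -0.41  22.79] open 0.02580585364037081 grip 11.999377459287643 F [ 0.2  0.7 -1.1]
(0.43, -0.03, 0.24, 27) -> [-4.66 11.55  9.73] spin -4.2 rows 4.0
(0.455, -0.18, 0.22, 33) -> [-4.58 14.5   2.  ] spin -6.0 rows 4.0
(0.4926, -0.3085, 0.19, 38.9) -> [-3.85 12.82  3.  ] spin -5.9 rows 3.0
```

Request:
send_rows(targets=[{"translation": [-1,2.3,2],"spin": -0.8,"jaw": 0.2},{"translation": [-1.9,4.6,4],"spin": -1.7,"jaw": 0.2},{"translation": [-2.8,7,6],"spin": -2.5,"jaw": 0.2},{"translation": [-3.7,9.2,8],"spin": -3.4,"jaw": 0.2},{"translation": [-4.6,11.5,9.5],"spin": -4.2,"jaw": 0.2}])

```text
time: 18.7
tool_pos: [0.4269, -0.0299, 0.2361]
tool_rot: [-3.139, 0.003, 0.472]
contact_force: [0.4, 0.2, -0.0]
opening: 0.0258
grip_force: 12.0
```

Request:
send_rows(targets=[{"translation": [-0.9,2.9,0.4],"spin": -1.2,"jaw": 0.2},{"translation": [-1.8,5.8,0.8],"spin": -2.4,"jaw": 0.2},{"translation": [-2.8,8.7,1.2],"spin": -3.6,"jaw": 0.2},{"translation": [-3.7,11.6,1.6],"spin": -4.8,"jaw": 0.2},{"translation": [-4.6,14.5,2],"spin": -6,"jaw": 0.2}])

```text
time: 19.2
tool_pos: [0.4524, -0.1801, 0.217]
tool_rot: [-3.139, 0.001, 0.576]
contact_force: [0.8, 0.9, -0.8]
opening: 0.0261
grip_force: 12.0
```

Request:
send_rows(targets=[{"translation": [-1,3.2,0.7],"spin": -1.5,"jaw": 0.2},{"translation": [-2,6.4,1.5],"spin": -3,"jaw": 0.2},{"translation": [-3,9.6,2.2],"spin": -4.5,"jaw": 0.2},{"translation": [-3.9,12.8,3],"spin": -5.9,"jaw": 0.2},{"translation": [-3.9,12.8,3],"spin": -5.9,"jaw": 0.2}])

```text
time: 19.7
tool_pos: [0.4894, -0.3106, 0.1852]
tool_rot: [-3.138, 0.002, 0.676]
contact_force: [-0.3, 0.7, -0.8]
opening: 0.0262
grip_force: 12.0
```

Run:
```python
from h import *
snap('wrist'); snap('wrist'); P,im=wcloud(); z=P[...,2]; f=load('wrist')
C=np.array([.4926,-.3085]); th=np.radians(38.94); A=np.array([[np.cos(th),-np.sin(th)],[np.sin(th),np.cos(th)]]); q=(P[...,:2]-C)@A
T=(P-f['p'])@R.from_euler('xyz',f['r']).as_matrix()
k=(abs(T[...,0])<.03)&(abs(T[...,1])<.0145)&(T[...,2]<.02)&(T[...,2]>-.062)&(f['d']>0)
for lo in np.arange(-.06,.02,.01):
    j=k&(T[...,2]>lo)&(T[...,2]<lo+.01); 
    if j.sum(): print(lo.round(3),j.sum(),np.percentile(T[j],[1,50,99],axis=0)[:,:2].round(4).tolist())
g=(abs(q[...,0]-.068)<.02)&(abs(q[...,1])<.03)&(z>.12)&(z<.16); print('tab',g.sum(),np.median(q[g],axis=0) if g.any() else '')
plan([(.4926,-.3085,.12,38.9),(.4926,-.3085,.0624,38.9)])
```

```text
wrist 19.7
wrist 19.75
-0.06 1554 [[-0.0129, -0.0137], [0.0096, -0.0002], [0.0133, 0.0137]]
-0.05 449 [[0.0092, -0.0143], [0.0127, 0.0003], [0.0135, 0.0143]]
-0.04 392 [[0.0092, -0.0141], [0.0127, 0.0003], [0.0134, 0.0143]]
-0.03 326 [[0.0098, -0.0133], [0.0127, -0.0002], [0.0134, 0.0134]]
-0.02 261 [[0.0119, -0.0126], [0.0127, 0.0004], [0.0134, 0.0127]]
-0.01 156 [[0.0119, -0.0128], [0.0128, -0.0005], [0.0135, 0.0127]]
tab 224 [ 0.06883713 -0.00071034]
t 19.8 at [ 0.4893 -0.3076  0.1867] [-1.7978e+02  3.0000e-02  3.8810e+01] open 0.025779166452309727 grip 11.999279111623764 F [-0.1 -0.1 -0. ]
(0.4926, -0.3085, 0.12, 38.9) -> [0.2  0.3  6.67] spin -0.1 rows 2.0
(0.4926, -0.3085, 0.0624, 38.9) -> [ 0.   -0.    5.76] spin 0.0 rows 2.0
```

Request:
send_rows(targets=[{"translation": [0.2,0.3,1.5],"spin": -0.1,"jaw": 0.2},{"translation": [0.2,0.3,3],"spin": -0.1,"jaw": 0.2},{"translation": [0.2,0.3,4.5],"spin": -0.1,"jaw": 0.2},{"translation": [0.2,0.3,6],"spin": -0.1,"jaw": 0.2},{"translation": [0.2,0.3,6.7],"spin": -0.1,"jaw": 0.2}])

```text
time: 20.3
tool_pos: [0.493, -0.3072, 0.1203]
tool_rot: [-3.139, 0.0, 0.681]
contact_force: [-0.5, -0.3, -0.7]
opening: 0.0259
grip_force: 12.0
```

Request:
send_rows(targets=[{"translation": [0,0,1.5],"spin": 0,"jaw": 0.2},{"translation": [0,0,3],"spin": 0,"jaw": 0.2},{"translation": [0,0,4.5],"spin": 0,"jaw": 0.2},{"translation": [0,0,5.5],"spin": 0,"jaw": 0.2},{"translation": [0,0,5.5],"spin": 0,"jaw": 0.2}])

```text
time: 20.8
tool_pos: [0.4931, -0.308, 0.0655]
tool_rot: [-3.139, 0.0, 0.681]
contact_force: [0.2, 0.8, -0.7]
opening: 0.026
grip_force: 12.0
```

Run:
```python
from h import *
plan([(.4926,-.3085,.0624,38.9)])
```

```text
t 20.8 at [ 0.4931 -0.308   0.0655] [-1.7986e+02  3.0000e-02  3.9010e+01] open 0.025979697241169712 grip 11.99923038482666 F [ 0.2  0.8 -0.7]
(0.4926, -0.3085, 0.0624, 38.9) -> [-0.07  0.    0.31] spin 0.1 rows 1.0
```

Request:
send_rows(targets=[{"translation": [0,0,0.2],"spin": 0,"jaw": 0.2},{"translation": [0,0,0.3],"spin": 0,"jaw": 0.2},{"translation": [0,0,0.3],"spin": 0,"jaw": 0.2},{"translation": [0,0,0.3],"spin": 0,"jaw": 0.2},{"translation": [0,0,0.3],"spin": 0,"jaw": 0.2}])

```text
time: 21.3
tool_pos: [0.494, -0.3093, 0.0638]
tool_rot: [3.141, -0.0, 0.68]
contact_force: [-0.4, 0.0, -0.9]
opening: 0.0259
grip_force: 12.0
```

Run:
```python
from h import *
im,_=snap('wrist'); P,im=wcloud(); z=P[...,2]; f=load('wrist')
C=np.array([.4926,-.3085]); th=np.radians(38.94); A=np.array([[np.cos(th),-np.sin(th)],[np.sin(th),np.cos(th)]]); q=(P[...,:2]-C)@A
T=(P-f['p'])@R.from_euler('xyz',f['r']).as_matrix()
k=(abs(T[...,0])<.016)&(abs(T[...,1])<.013)&(T[...,2]<-.05)&(T[...,2]>-.062); print('cell top z',np.median(z[k]),np.percentile(q[k],[1,99],axis=0))
h=(abs(q[...,0]-.068)<.02)&(abs(q[...,1])<.04)&(z>.102)&(z<.112); print('holder q',np.percentile(q[h],[1,99],axis=0))
t=(abs(q[...,0]-.068)<.02)&(abs(q[...,1])<.03)&(z>.12)&(z<.16); print('tab',np.median(q[t],axis=0),np.percentile(z[t],95))
plan([]);
```

```text
wrist 21.3
cell top z 0.1216882629998958 [[-0.0122113  -0.0141126 ]
 [ 0.01389677  0.01137744]]
holder q [[ 0.05614575 -0.03255753]
 [ 0.08745323  0.03240202]]
tab [ 0.06895884 -0.00122553] 0.14065071806270554
t 21.35 at [ 0.4939 -0.3093  0.0637] [179.97  -0.    38.98] open 0.026187739800438287 grip 11.9993756711483 F [ 0.1  0.6 -0.3]
```

```bash
python3 -c "
from h import *
print(job.hand_in()); print(monitor.observe()['contact_force'])"
```

```text
the job is handed in; nothing more can be done
None
the job is handed in; nothing more can be done
```

The job is handed in, no verdict came back: by my last measurements the polariser is fully home in the filter slot and released, and the stone cell is held by its frosted sides in the gap, upright and square to the light, with the stone about 1–2 mm from the light path.

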